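# Clip the vial case shut and stack it on the sloping rack

## Task

Put the blue cover on the open white vial case and, with the case standing on the bench, press it straight down until both yellow clip arms snap under the case's rim. Then take the closed case to the sloping rack and set it gently and squarely on top of the case already there, its end leaning back against the green end stop, and let go. Leave the case on the rack, the bottle, the jar and the beaker where they are.

Things in the scene. Friction and masses are not known exactly. Their poses are not given: they have to be found in the camera images.
- tub_center (a point): Centre, half-way up, of the open vial case: white tub 100 x 54 x 40 mm (x, y, z), walls 3 mm, six vials inside, 0.15 to 0.3 kg, loose on the bench. x along its length, z up. In a 30 mm wide recess in each short end a catch rim 4 mm high sticks out 3.5 mm, its underside 29 mm above the case's underside. Both ends alike.
- tub: The same white case; origin at the centre of its underside, 20 mm below tub_center, same axes. When closed it may be lifted by its cover, which then has about 1.5 mm of up-and-down play.
- cover_center (a point): Centre of the blue cover's plate, 100 x 60 x 10 mm (x, y, z), 70 g, right way up on the bench, plate underside 20 mm up. x along its length, z up; ends alike. Long sides free to grip (60 mm). Under it four cone-tipped pins, 14 mm long, enter the tub with 2 mm to spare. Closed, the plate lies on the tub's top edge, ends flush: this point is 25 mm above tub_center, the case 50 mm high.
- clip_a (a joint): Yellow clip arm, 22 mm wide, hanging 20 mm below the plate at the middle of the cover's +x end, with an inward barb; a stiff spring hinge. Value: outward swing (rad): 0 relaxed, 0.1 to 0.15 while the barb passes the rim, near 0 again when snapped under it.
- clip_b (a joint): The same for the clip arm at the cover's -x end. Laid on loosely, the cover stands about 12 mm too high, on the ramps of both barbs; a push of 10 to 20 N down on the middle of the plate snaps it home.
- slope: Seat of the fixed sloping rack. Origin: middle of the line where the plate's top meets the green end stop. x: up the slope, 30 deg above level, roughly away from the robot; z: square to the plate; y: level, across it. Plate 124 mm long, 110 mm wide, lower edge 30 mm over the bench. The stop is the plane x = 0 at the low, robot-side end, 6 mm thick, 110 wide, up to z = 90 mm. No side walls.
- low_center (a point): Centre of the closed case already on the rack, 100 x 60 x 50 mm (x up the slope, y across, z square to the plate), flat blue top, loose, 0.3 kg, its end against the stop. The new case goes on it the same way (length up the slope, either end first), underside on this blue top, lower end against the stop.
- low_case: The same case on the rack; origin at the centre of its underside, 25 mm below low_center along its z, same axes.
- reagent_bottle: Bystander: white bottle with blue cap, 64 mm across, 130 mm high; origin at the centre of its underside.
- powder_jar: Bystander: white jar with black cap, 72 mm across, 85 mm high; origin at the centre of its underside.
- beaker: Bystander: glass beaker, 60 mm across, 75 mm high; origin at the centre of its underside.
Not all that is in view belongs to the job. Leave any orange look-alike of the low_case alone.

How it is judged (in metres and radians):
On the way:
1. the cover is snapped on with both clips while the case stands upright on the bench (z of cover_center in the frame of tub_center between 0.022 and 0.0285 m and x of cover_center in the frame of tub_center between -0.005 and 0.005 m and y of cover_center in the frame of tub_center between -0.005 and 0.005 m and value of joint each of clip_a, clip_b below 0.07 rad and height (world z) of tub_center below 0.026 m and angle between tub_center's own z axis and vertical below 0.1 rad), for 0.2 s.
At the end, for the whole second after the job is handed in: Cover snapped down (3.5 mm, 5 mm sideways, both clips under 0.07 rad); closed case at rest flat on the lower one (0.10 rad, 6 mm), within 8 mm of the end stop, 14 mm sideways, turned under 0.13 rad; lower case still within 8 mm of the stop, turned under 0.12 rad (z of cover_center in the frame of tub_center between 0.022 and 0.0285 m and x of cover_center in the frame of tub_center between -0.005 and 0.005 m and y of cover_center in the frame of tub_center between -0.005 and 0.005 m and value of joint each of clip_a, clip_b below 0.07 rad and x of tub_center in the frame of slope between 0.045 and 0.058 m and z of tub_center in the frame of slope between 0.064 and 0.076 m and y of tub_center in the frame of low_center between -0.014 and 0.014 m and angle between the x axis of tub_center and the x axis of slope, either way round below 0.13 rad and angle between the z axis of tub_center and the z axis of slope, either way round below 0.1 rad and x of low_center in the frame of slope between 0.045 and 0.058 m and z of low_center in the frame of slope between 0.02 and 0.03 m and angle between the x axis of low_center and the x axis of slope, either way round below 0.12 rad and linear speed of each of tub, low_case below 0.02 m/s); the robot touches nothing.
It fails at once if the case on the rack is shifted more than 20 mm (distance of low_center from where it was at the start of the episode above 0.02 m).
It fails at once if the new case hits the case on the rack with more than 80 N (contact force between tub and low_case above 80 N).
It fails at once if the blue-capped bottle is shifted more than 30 mm or tipped over (distance of reagent_bottle from where it was at the start of the episode above 0.03 m or angle between reagent_bottle's own z axis and vertical above 0.4 rad).
It fails at once if the black-capped jar is shifted more than 30 mm or tipped over (distance of powder_jar from where it was at the start of the episode above 0.03 m or angle between powder_jar's own z axis and vertical above 0.4 rad).
It fails at once if the glass beaker is shifted more than 30 mm or tipped over (distance of beaker from where it was at the start of the episode above 0.03 m or angle between beaker's own z axis and vertical above 0.4 rad).
It also fails if it takes over 67 s, if anything falls off the work surface, if the arm or the gripper's body presses on something with over 40 N, if the wrist force passes 120 N, or if a joint passes its speed limit or range.

## Robot

A 7-joint arm with a two-finger parallel gripper is mounted at the origin on the work surface. World frame = base frame: x ahead of the robot, y to its left, z up, the work surface at z = 0. Lengths are in m, angles in degrees, forces in N, time in s.
With the tool pointing down it reaches from about 0.4 to 0.85 m from the base axis. Payload 6.9 kg.
Tool frame: the origin (TCP) lies midway between the tips of the shut fingers; the grasp point (between the pads) lies 19 mm behind it; z points along the fingers, y is the direction in which the jaws open and shut (so a half turn about z gives the same grasp; the last joint's range is limited). The gripper opens to 85 mm and grips with 20 to 120 N. Pads are 22 mm wide; open, the fingers measure 114 mm over their backs; the gripper's body (76 mm by 85 mm) begins 54 mm behind the grasp point. The pads swing forward as they close: fully open they stand 13 mm farther back than shut.
Start: joints at [80.816, 29.078, -13.613, 85.955, 7.202, 65.827, -8.869], TCP at [0.164, -0.603, 0.231] pointing down, gripper open.
Joint ranges: [-176.47, 176.47], [-13.61, 117.27], [-81.72, 77.17], [0.22, 143.17], [-87.28, 267.28], [10, 112.55], [-165.47, 165.47]. Speed limits (degrees/s): [136.94, 136.94, 180, 180, 180, 180, 180].

## Interface

Orientations are given as a 3x3 rotation matrix whose columns are the frame's x, y, z axes.
In Python, from cell import get_state, grab_frame, env, spotter gives the robot as it stands.
- The arm moves only by the shell command python3 -m creep 'ROWS'. ROWS is text: rows parted by semicolons, each of 5 numbers parted by spaces: the shift along the tool's x, y, z in cm, then the turn about the tool's z in degrees, then the closure, from 0 (fully open) to 1 (shut). In form: x y z roll fingers; .... A call has 1 to 20 rows; each row is the pose to reach, as a shift and turn from the pose measured when the call began, along the tool's axes at that moment; what a row does not reach only later rows make up. A row lasts 1/10 s, in which the tool goes at most 50 mm and 8.59 degrees, less where a joint would pass 70% of its speed; a pose out of reach is approached as far as the arm can. A call with a gripper value outside its range is refused whole. The fingers move at their own pace and stop on an object; the grip force is fixed at half the most. Time passes only in rows, so rows that repeat a pose let the fingers close. It gives the time, the measured TCP pose, the force and the opening at its end, in the units of the state.
- get_state(): the state, without advancing time (a new reading comes with each control period).
- grab_frame(name): name is "scene" or "top"; returns a dict with "frame" (400x640x3 uint8, red, green, blue), "vertical_fov" (degrees; the focal length in pixels is half the picture's height over the tangent of half this angle, whatever the lens; pixels are square), "cx", "cy" (the principal point, pixels), "R" (3x3) and "t" (3): a world point X has camera coordinates R X + t. Camera axes: x right, y down, z forward; pixel columns grow to the right and rows downward; lengths in m; the calibration is good to about 2 mm. A picture is of the moment at which its call begins. There is no depth.
- env.job_done(): hands the job in, once; it reports no verdict.
Trained networks look in the newest picture that a camera, given by its name, has taken for a name from the list of things; names that differ only in an ending like _2 or _b are one class to them, and where a whole thing is asked for, a point or a joint stands for the part that bears it (a point fixed in the world has none). Each returns a list of dicts, best first, with "confidence" (0 to 1); they miss things now and then, are a little off and sometimes report something else, mostly with a low value. They report only what shows in the picture. A call takes as long as a camera call. They do not tell look-alikes from the thing itself.
- spotter.cut_out(camera, query): "pixels" (400x640 bool, what is visible of it) and "position" ([column, row] in pixels, amid what is visible of it).
The state is a dict: "time_s": time; "joints": joint angles; "joint_velocities": joint speeds; "tau": joint torques, N m; "tcp_pos": TCP position; "tool_rot": TCP orientation; "contact_force": force on the tool from outside, world axes, zero at the start; "moment": the same for the moment, N m; "gripper_width": opening from 0.0 (shut) to 1.0 (fully open).
Only numpy, scipy, OpenCV 4.12 (cv2) and the standard library are available. Lean on these libraries where they do the work, as an engineer would, in place of code of your own. Each camera call takes 0.05 s, during which the arm holds its last target. There are 200 camera calls.

## Working session

There is one attempt and no reset: what is moved stays moved. The work goes in short steps, Python scripts to look and compute and a shell command to move; the robot and the scene stay as the last step left them, time stands still between calls to the robot, and variables do not carry over. Pictures are saved under pics/ and viewed, about 8 in all and at most 12, crops included, and the job is handed in when it is done.

```bash
ls; mkdir -p pics; python3 - <<'E'
from cell import *
import cv2,numpy as np
s=get_state();print(s)
for n in("scene","top"):
    f=grab_frame(n);cv2.imwrite(f"pics/{n}0.png",f["frame"][:,:,::-1])
    np.savez(f"pics/{n}0.npz",**f)
    print(n,f["vertical_fov"],f["cx"],f["cy"],f["R"],f["t"])
    for q in("tub","cover_center","low_case","slope","clip_a","reagent_bottle","powder_jar","beaker"):
        print(q,[(round(d["confidence"],2),np.round(d["position"]),int(d["pixels"].sum())) for d in spotter.cut_out(n,q)])
print(get_state()["time_s"])
E
```

```text
pics
{'time_s': 0.0, 'joints': array([ 80.81509104,  29.12541124, -13.60866974,  86.00824639,
         7.20338373,  65.82656986,  -8.87050886]), 'joint_velocities': array([-0.03715726, -0.04252724,  0.03334641, -0.0143198 ,  0.0448941 ,
        0.03476377,  0.037665  ]), 'tau': array([ 3.36504299e-04, -6.20591855e+01, -2.18708865e+00, -2.49649125e+01,
        1.24985841e-02,  1.19796352e-02, -1.53676751e-05]), 'tcp_pos': array([ 0.16396315, -0.60259587,  0.23043354]), 'tool_rot': array([[ 9.64881151e-01,  2.62686305e-01, -5.18866566e-04],
       [ 2.62686811e-01, -9.64879673e-01,  1.68981365e-03],
       [-5.67528987e-05, -1.76676874e-03, -9.99998438e-01]]), 'contact_force': array([0.6371733 , 0.22139902, 0.22409487]), 'moment': array([-0.04578334,  0.00365993,  0.02494729]), 'gripper_width': 1.001490905482439}
scene 56.10784149189101 317.60307624232735 202.75968479364542 [[-0.64155081  0.76706987  0.0040464 ]
 [ 0.55709138  0.46954532 -0.68496451]
 [-0.5273156  -0.43718532 -0.7285652 ]] [ 0.36959345 -0.28177054  1.01823812]
tub [(0.64, array([428., 297.]), 2790), (0.54, array([297.,
[... 355 characters left out ...]
., 187.]), 1228), (0.64, array([329., 197.]), 1824)]
top 45.20358323452963 311.9714830391152 205.44768589432806 [[ 0.00199861 -0.99953872  0.03030433]
 [-0.99757765 -0.00410002 -0.06944076]
 [ 0.06953298 -0.03009214 -0.99712568]] [-0.02123169  0.59671008  0.88503633]
tub [(0.64, array([174., 207.]), 1809)]
cover_center [(0.63, array([430., 209.]), 1754)]
low_case [(0.98, array([293., 219.]), 2058), (0.91, array([319., 318.]), 1964), (0.78, array([391., 281.]), 1942)]
slope [(0.78, array([311., 218.]), 3448), (0.64, array([420., 230.]), 28)]
clip_a []
reagent_bottle [(0.91, array([233., 105.]), 1263)]
powder_jar [(0.72, array([382., 112.]), 1444)]
beaker [(0.93, array([239., 312.]), 947)]
0.9
```

```bash
python3 - <<'E'
import cv2,numpy as np
a=cv2.imread("pics/scene0.png");b=cv2.imread("pics/top0.png")
b2=cv2.resize(b[60:360,120:480],(800,667))[:600]
cv2.imwrite("pics/top0c.png",cv2.resize(b[75:345,120:480],(800,600),interpolation=cv2.INTER_CUBIC))
a=cv2.resize(a[110:370,140:500],(800,578),interpolation=cv2.INTER_CUBIC);cv2.imwrite("pics/scene0c.png",a)
E
```

```text
(no output)
```

View pics/top0c.png

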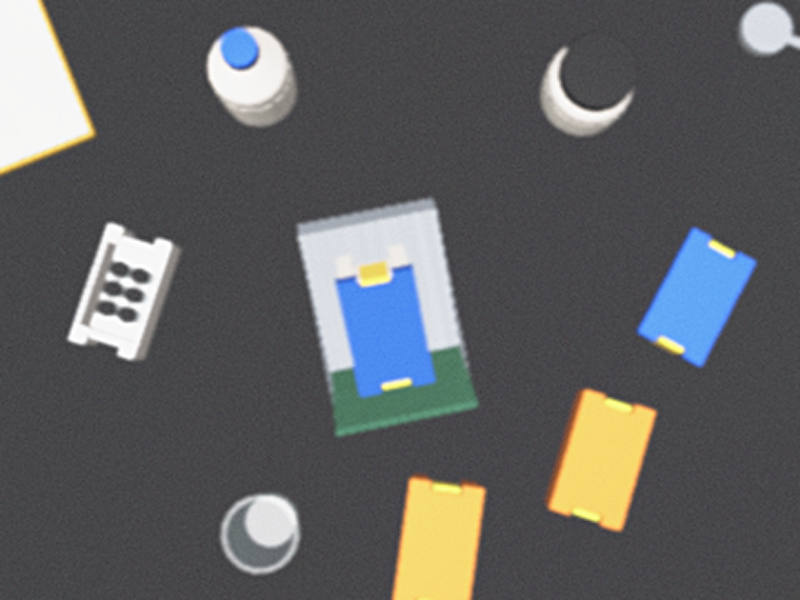

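View pics/scene0c.png

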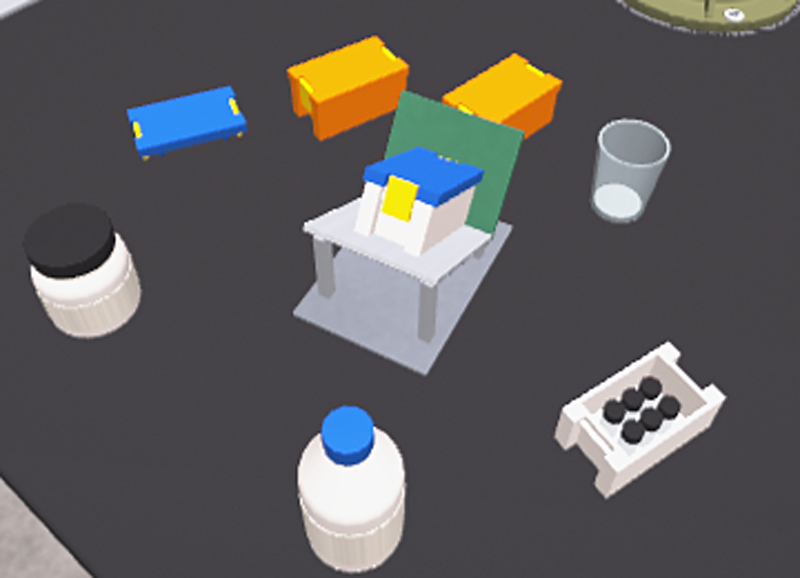

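Pictures 1 and 2 show these candidates in the top view. Blue cover lying alone at (430,209), with yellow clip ends and pins. Blue top of the rack case at (293,219). Orange look-alikes at (391,281) and (319,318), plus the bottle's blue cap, are all rejected. The open white tub with six vials is at (174,207). The bottle (233,105) and jar (382,112) are white but round.

I'll fit poses by silhouette in both cameras.

```bash
cat > h.py <<'E'
import cv2,numpy as np
from scipy.optimize import minimize
from scipy.spatial.transform import Rotation as Ro
def load(f): return {k:np.asarray(f[k]) for k in f}
def proj(f,P):
    K=200/np.tan(np.radians(float(f["vertical_fov"]))/2)
    c=P@f["R"].T+f["t"]; return c[:,:2]/c[:,2:]*K+[float(f["cx"]),float(f["cy"])]
def box(lo,hi): return np.array(np.meshgrid(*zip(lo,hi))).reshape(3,-1).T
def hsvmask(f,lo,hi,near,r=75):
    m=cv2.inRange(cv2.cvtColor(f["frame"],cv2.COLOR_RGB2HSV),np.array(lo),np.array(hi))
    n,l,s,c=cv2.connectedComponentsWithStats(m)
    ok=[i for i in range(1,n) if s[i,4]>60 and np.hypot(*(c[i]-near))<r]
    return l==max(ok,key=lambda i:s[i,4])
def hull(m):
    m=np.uint8(m); m=cv2.morphologyEx(m,cv2.MORPH_OPEN,np.ones((2,2)))
    p=np.argwhere(m)[:,::-1].astype(np.int32); o=np.zeros((400,640),np.uint8)
    cv2.fillConvexPoly(o,cv2.convexHull(p),1); return o
def render(f,P,S=4):
    q=cv2.convexHull(np.float32(proj(f,P))).astype(float).reshape(-1,2)
    o=np.zeros((400*S,640*S),np.uint8)
    cv2.fillConvexPoly(o,np.int32(np.round(((q+.5)*S-.5)*16)),1,shift=4); return o
def fit(items,pose,x0,step):
    """items: (frame, mask hull, box pts); pose(x)->(R,t)"""
    H=[(f,cv2.resize(m,None,fx=4,fy=4,interpolation=cv2.INTER_NEAREST),b) for f,m,b in items]
    def c(x):
        R,t=pose(x); v=0
        for f,m,b in H:
            o=render(f,b@R.T+t); v+=1-(o&m).sum()/(o|m).sum()
        return v/len(H)
    x0=np.array(x0,float); sx=np.vstack([x0]+[x0+np.eye(len(x0))[i]*step[i] for i in range(len(x0))])
    r=minimize(c,x0,method="Nelder-Mead",options=dict(initial_simplex=sx,xatol=1e-4,fatol=1e-5,maxfev=500)); return r.x,r.fun
def flat(z): return lambda x:(Ro.from_euler("z",x[2],degrees=True).as_matrix(),np.array([x[0],x[1],z]))
def slope(x): return Ro.from_euler("ZY",[x[3],-30],degrees=True).as_matrix(),np.array(x[:3])
def back(f,uv,z):
    K=200/np.tan(np.radians(float(f["vertical_fov"]))/2)
    d=f["R"].T@np.array([(uv[0]-f["cx"])/K,(uv[1]-f["cy"])/K,1]); o=-f["R"].T@f["t"]; return (o+d*(z-o[2])/d[2])[:2]
COVER=box([-.05,-.03,-.005],[.05,.03,.005]); TUB=box([-.05,-.027,-.02],[.05,.027,.02])
BLUE=((100,120,60),(125,255,255)); WHITE=((0,0,120),(180,70,255))
E
cat > m0.py <<'E'
from h import *
T=load(np.load("pics/top0.npz"));S=load(np.load("pics/scene0.npz"))
G=((60,60,30),(95,255,200))
bt=hsvmask(T,*BLUE,(430,209),20); bs=hsvmask(S,*BLUE,(227,165),20)
tt=hsvmask(T,*WHITE,(174,207),20); ts=hsvmask(S,*WHITE,(428,297),25)
lt=hsvmask(T,*BLUE,(291,225),20); ls=hsvmask(S,*BLUE,(330,190),25)
gt=hsvmask(T,*G,(305,250),30); gs=hsvmask(S,*G,(350,185),40)
print([int(m.sum()) for m in (bt,bs,tt,ts,lt,ls,gt,gs)])
for nm,M in (("both",[0,1]),("top",[0]),("scene",[1])):
    F=[T,S]
    x0=[*back(T,(430,209),.03),62]
    print(nm,"cover",fit([(F[i],hull([bt,bs][i]),COVER) for i in M],flat(.025),[*x0[:2],-30],[.01,.01,8]))
    x0=back(T,(174,207),.02)
    print(nm,"tub",fit([(F[i],hull([tt,ts][i]),TUB) for i in M],flat(.02),[*x0,-20],[.01,.01,8]))
    x0=back(T,(295,265),.03)
    B=box([0,-.03,.04],[.1,.03,.05])
    sl=[*x0,.03,10]
    print(nm,"low",fit([(F[i],hull([lt,ls][i]),B) for i in M],slope,sl,[.01,.01,.004,6]))
    St=box([-.006,-.055,0],[0,.055,.09])
print("stop top",fit([(T,hull(gt),St)],lambda x:slope([x[0],x[1],.03,x[2]]),[*x0,10],[.01,.01,6]))
for q in ((233,105),(382,112),(239,312),(391,281),(319,318)): print(q,back(T,q,.04))
E
python3 m0.py
```

```text
[1729, 1064, 1696, 2273, 1687, 756, 1276, 1684]
both cover (array([  0.59070459,  -0.24810477, -28.96477673]), np.float64(0.1725828711773898))
both tub (array([  0.59489344,   0.23845678, -17.98524048]), np.float64(0.1145228304545517))
both low (array([ 0.53586304,  0.01074029,  0.02221789, 10.32890463]), np.float64(0.06836142562147357))
top cover (array([  0.59018753,  -0.24981908, -28.51056295]), np.float64(0.08597735074267754))
top tub (array([  0.59281787,   0.23421975, -17.5896623 ]), np.float64(0.08099163607918647))
top low (array([5.35867202e-01, 9.18871807e-03, 9.45370297e-03, 1.08810135e+01]), np.float64(0.08096460373292769))
scene cover (array([  0.59578889,  -0.23970226, -29.84213518]), np.float64(0.08806109725685785))
scene tub (array([  0.59536005,   0.23993155, -18.01082716]), np.float64(0.03463167852589155))
scene low (array([5.30231450e-01, 8.83348672e-03, 1.64995058e-02, 9.53533982e+00]), np.float64(0.06877840331004548))
stop top (array([5.36773611e-01, 6.12461782e-03, 1.18306680e+01]), np.float64(0.031822405096894046))
(233, 105) [0.7825706  0.12883529]
(382, 112) [ 0.77213112 -0.15022227]
(239, 312) [0.40155981 0.11292904]
(391, 281) [ 0.45702896 -0.16424677]
(319, 318) [ 0.39042533 -0.03202959]
```

```bash
python3 - <<'E'
from h import *
T=load(np.load("pics/top0.npz"));S=load(np.load("pics/scene0.npz"))
print({k:v.shape for k,v in T.items()})
def dr(f,P,c,im):
    q=cv2.convexHull(np.float32(proj(f,P))); cv2.polylines(im,[np.int32(np.round((q+.5)*2*16))],True,c,1,shift=4)
out=[]
for f in(T,S):
    im=cv2.resize(np.ascontiguousarray(f["frame"][:,:,::-1]),None,fx=2,fy=2)
    R,t=flat(.025)([.5902,-.2498,-28.5]);dr(f,COVER@R.T+t,(0,0,255),im)
    R,t=flat(.02)([.5954,.2399,-18]);dr(f,TUB@R.T+t,(0,0,255),im)
    R,t=slope([.5368,.0075,.03,11]);dr(f,box([0,-.03,.04],[.1,.03,.05])@R.T+t,(0,0,255),im)
    dr(f,box([-.006,-.055,0],[0,.055,.09])@R.T+t,(255,0,255),im)
    dr(f,box([0,-.055,0],[.124,.055,0])@R.T+t,(0,255,255),im)
    out.append(im)
a=out[0][300:620,280:1000];b=out[1][240:720,330:1000]
b=cv2.resize(b,(402,288))if 0 else out[1][240:520,400:1000]
w=720;b=cv2.copyMakeBorder(b,0,0,0,w-b.shape[1],0)
cv2.imwrite("pics/ov.png",np.vstack([a,b]))
E
```

```text
{'frame': (400, 640, 3), 'vertical_fov': (), 'cx': (), 'cy': (), 'R': (3, 3), 't': (3,)}
```

View pics/ov.png

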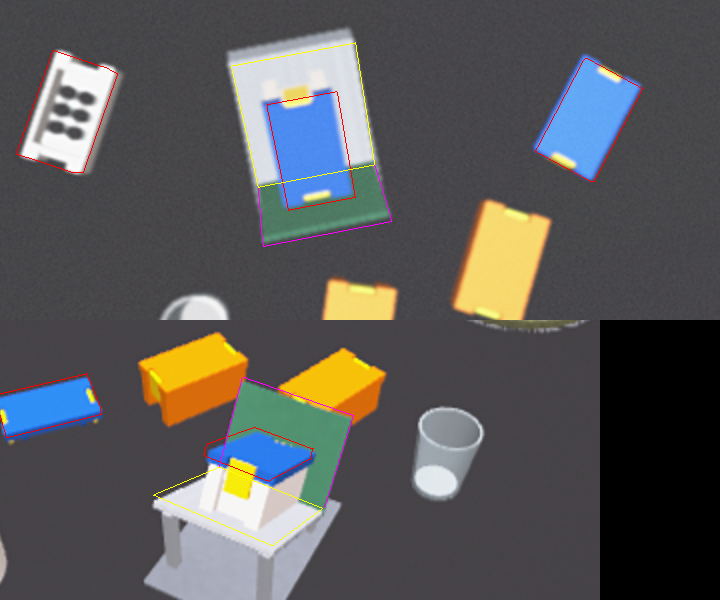

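Picture 3 shows the stop fitting well. The cover and tub outlines are off by 1–2 px, outward from the picture centres, which looks like barrel distortion. I'll fit a distortion term jointly with the poses.

```bash
python3 - <<'E'
s=open("h.py").read()
s=s.replace("return c[:,:2]/c[:,2:]*K+","n=c[:,:2]/c[:,2:]; n=n*(1+KD[float(f['vertical_fov'])>50]*(n**2).sum(1,keepdims=True)); return n*K+").replace("def load","KD=[0.,0.]\ndef load")
s=s.replace("m=cv2.morphologyEx(m,cv2.MORPH_OPEN,np.ones((2,2)))","pass")
s=s.replace("(0,0,120)","(0,0,100)")
open("h.py","w").write(s)
E
cat > m1.py <<'E'
import h; from h import *
import time
T=load(np.load("pics/top0.npz"));S=load(np.load("pics/scene0.npz"));G=((60,60,30),(95,255,200))
bt=hsvmask(T,*BLUE,(430,209),20); bs=hsvmask(S,*BLUE,(227,165),20)
tt=hsvmask(T,*WHITE,(174,207),20); ts=hsvmask(S,*WHITE,(428,297),25)
lt=hsvmask(T,*BLUE,(291,225),20); ls=hsvmask(S,*BLUE,(330,190),25)
gt=hsvmask(T,*G,(305,250),30)
B=box([0,-.03,.04],[.1,.03,.05]);St=box([-.006,-.055,0],[0,.055,.09])
up=lambda m:cv2.resize(hull(m),None,fx=4,fy=4,interpolation=cv2.INTER_NEAREST)
its=[(T,up(bt),COVER,0),(S,up(bs),COVER,0),(T,up(tt),TUB,1),(S,up(ts),TUB,1),(T,up(lt),B,2),(S,up(ls),B,2)]
p=[[.5902,-.2490,-28.5],[.5945,.239,-18],[.535,.009,.026,10.5]]
ps=[flat(.025),flat(.02),slope]
def cost(f,m,b,i,x):
    R,t=ps[i](x); o=render(f,b@R.T+t); return 1-(o&m).sum()/(o|m).sum()
def inner(k):
    h.KD[:]=k; tot=0
    for i in range(3):
        def c(x): return sum(cost(f,m,b,i,x) for f,m,b,j in its if j==i)/2
        st=[.004,.004,2] if i<2 else [.004,.004,.004,2]
        x0=np.array(p[i]); sx=np.vstack([x0]+[x0+np.eye(len(x0))[j]*st[j] for j in range(len(x0))])
        r=minimize(c,x0,method="Nelder-Mead",options=dict(initial_simplex=sx,maxfev=70,xatol=1e-4,fatol=2e-4)); p[i]=list(r.x); tot+=r.fun; F[i]=r.fun
    return tot
F=[0,0,0]
def show(k): print(k,round(inner(k),4),np.round(F,3),[np.round(q,4).tolist() for q in p],flush=True)
for k in ([0,0],[-.1,-.1],[-.2,-.2],[-.2,-.1],[-.1,-.2],[-.3,-.3]): show(k)
E
time timeout 500 python3 m1.py
```

```text
[0, 0] 0.2399 [0.108 0.08  0.052] [[0.5933, -0.2465, -29.0836], [0.5948, 0.2373, -17.7457], [0.5376, 0.0115, 0.0263, 10.3937]]
[-0.1, -0.1] 0.2963 [0.125 0.121 0.051] [[0.5935, -0.248, -29.1327], [0.5944, 0.24, -17.6378], [0.538, 0.0115, 0.0269, 10.8356]]
[-0.2, -0.2] 0.3622 [0.149 0.161 0.052] [[0.5938, -0.2501, -29.2606], [0.5969, 0.2418, -19.3736], [0.5381, 0.0116, 0.027, 10.8087]]
[-0.2, -0.1] 0.3249 [0.143 0.131 0.052] [[0.5929, -0.2484, -29.3893], [0.5962, 0.2419, -19.6931], [0.5381, 0.0116, 0.0272, 10.765]]
[-0.1, -0.2] 0.3436 [0.135 0.157 0.052] [[0.5945, -0.2491, -28.7098], [0.5952, 0.2408, -17.8901], [0.5381, 0.0116, 0.0271, 10.7507]]
[-0.3, -0.3] 0.4314 [0.175 0.203 0.053] [[0.5947, -0.2519, -28.8924], [0.5985, 0.2445, -19.0781], [0.5381, 0.0116, 0.0271, 10.7043]]
real	0m42.707s
user	0m23.637s
sys	0m17.933s
```

```bash
sed -i '$d' m1.py; echo 'for k in ([.1,.1],[.2,.2],[.1,.3],[.3,.1],[.3,.3],[.2,.4]): show(k)' >> m1.py; python3 m1.py
```

```text
[0.1, 0.1] 0.1973 [0.097 0.051 0.05 ] [[0.5924, -0.2449, -28.5315], [0.5944, 0.2343, -16.6747], [0.5379, 0.0111, 0.0266, 11.1324]]
[0.2, 0.2] 0.1934 [0.094 0.051 0.048] [[0.5919, -0.2434, -27.9631], [0.594, 0.2312, -15.9019], [0.5381, 0.0115, 0.0269, 10.804]]
[0.1, 0.3] 0.2882 [0.139 0.101 0.048] [[0.5917, -0.2441, -28.3059], [0.5944, 0.231, -15.6257], [0.5381, 0.0116, 0.027, 10.844]]
[0.3, 0.1] 0.197 [0.061 0.088 0.048] [[0.5927, -0.2434, -28.2289], [0.5945, 0.2334, -16.6087], [0.5382, 0.0116, 0.0271, 10.7995]]
[0.3, 0.3] 0.207 [0.097 0.063 0.047] [[0.5921, -0.2427, -27.763], [0.5941, 0.2292, -16.2936], [0.5382, 0.0116, 0.027, 10.8204]]
[0.2, 0.4] 0.3001 [0.141 0.112 0.047] [[0.5914, -0.2431, -27.7524], [0.5938, 0.2297, -15.601], [0.5382, 0.0116, 0.027, 10.7849]]
```

The two cameras disagree by about 4 mm even with a lens term. That is good enough for the grasp, and for the fit I'll compare things within one camera at one spot. Moving now.

```bash
cat > go.py <<'E'
# usage: go.py x y z yaw(tool x axis, deg) -> cm shift & roll from present pose
import sys,numpy as np
from cell import get_state
s=get_state();R=s["tool_rot"];x,y,z,w=map(float,sys.argv[1:5])
d=R.T@(np.array([x,y,z])-s["tcp_pos"])*100
yaw=np.degrees(np.arctan2(R[1,0],R[0,0]));r=(yaw-w+180)%360-180
print("shift",np.round(d,2),"roll",round(r,2),"| now",np.round(s["tcp_pos"],4),"yaw",round(yaw,2),"j",np.round(s["joints"]),"F",np.round(s["contact_force"],1),"w",round(s["gripper_width"],3),"t",s["time_s"])
E
python3 go.py .592 -.247 .12 -28.8
python3 -m creep '25 -11 4 22 0;50.6 -23 11 44 0;50.6 -23 11 44 0;50.6 -23 11 44 0;50.6 -23 11 44 0;50.6 -23 11 44 0;50.6 -23 11 44 0;50.6 -23 11 44 0;50.6 -23 11 44 0;50.6 -23 11 44 0;50.6 -23 11 44 0;50.6 -23 11 44 0;50.6 -23 11 44 0;50.6 -23 11 44 0;50.6 -23 11 44 0;50.6 -23 11 44 0'
python3 go.py .592 -.247 .005 -28.8
```

```text
shift [ 50.64 -23.11  11.13] roll 44.03 | now [ 0.1642 -0.603   0.2313] yaw 15.23 j [ 81.  29. -14.  86.   7.  66.  -9.] F [0.5 0.7 0.3] w 0.999 t 0.9
time_s: 2.5
tcp_pos: [0.5909, -0.2502, 0.1218]
tool_rot: [[0.875, -0.484, 0.0], [-0.484, -0.875, -0.001], [0.001, 0.001, -1.0]]
contact_force: [0.1, 0.4, -0.4]
gripper_width: 1.002
shift [-0.06 -0.35 11.68] roll -0.14 | now [ 0.5909 -0.2502  0.1218] yaw -28.94 j [  23.   36.   -4.   92.    3.   53. -101.] F [ 0.1  0.4 -0.4] w 1.002 t 2.5
```

```bash
python3 -m creep '0 -0.2 5 0 0;0 -0.2 9 0 0;0 -0.2 11 0 0;0 -0.2 11.5 0 0;0 -0.2 11.5 0 0;0 -0.2 11.5 0 1;0 -0.2 11.5 0 1;0 -0.2 11.5 0 1;0 -0.2 11.5 0 1;0 -0.2 11.5 0 1;0 -0.2 11.5 0 1;0 -0.2 11.5 0 1;0 -0.2 11.5 0 1'
python3 - <<'E'
from h import *
from cell import *
for n in ("top","scene"):
    f=grab_frame(n);np.savez(f"pics/{n}1.npz",**f);cv2.imwrite(f"pics/{n}1.png",f["frame"][:,:,::-1])
E
python3 go.py .592 -.247 .10 -28.8
```

```text
time_s: 3.8
tcp_pos: [0.5931, -0.2494, 0.0091]
tool_rot: [[0.875, -0.484, 0.004], [-0.484, -0.875, -0.003], [0.004, 0.001, -1.0]]
contact_force: [0.4, -0.2, 6.1]
gripper_width: 0.681
shift [-0.18 -0.14 -9.09] roll -0.15 | now [ 0.5932 -0.2494  0.0091] yaw -28.95 j [  23.   44.   -4.   97.    4.   39. -102.] F [-1.2 -0.4  6.5] w 0.687 t 3.9
```

```bash
python3 -m creep '0 0 -5 0 1;0 0 -10 0 1;0 0 -15 0 1;0 0 -19 0 1;0 0 -19 0 1;0 0 -19 0 1'
python3 go.py .5945 .237 .19 -17.6
```

```text
time_s: 4.5
tcp_pos: [0.5929, -0.249, 0.201]
tool_rot: [[0.875, -0.484, 0.007], [-0.484, -0.875, -0.004], [0.008, 0.0, -1.0]]
contact_force: [-0.6, -0.4, -1.1]
gripper_width: 0.685
shift [-23.39 -42.61   0.9 ] roll -11.35 | now [ 0.5929 -0.249   0.201 ] yaw -28.95 j [  23.   31.   -5.   86.    3.   62. -101.] F [-0.6 -0.4 -1.1] w 0.685 t 4.5
```

```bash
python3 - <<'E'
import cv2,numpy as np
a=cv2.imread("pics/top1.png")[120:300,330:510];b=cv2.imread("pics/scene1.png")[90:250,130:310]
cv2.imwrite("pics/grip.png",np.hstack([cv2.resize(a,(400,400)),cv2.resize(b,(400,400))]))
E
```

```text
(no output)
```

View pics/grip.png

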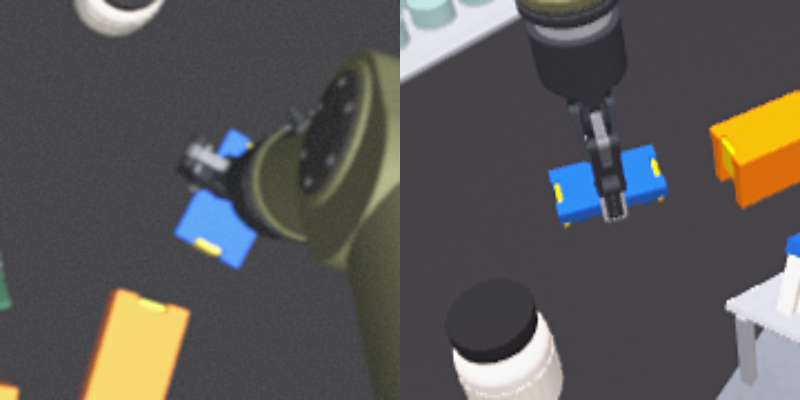

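Picture 4 shows the cover gripped about its middle (scene crop finger at ~607, plate spanning 550–667). Carrying it over the rack to the tub.

```bash
python3 -m creep '-2.4 -4.3 0 -1 1;-4.7 -8.5 0 -2 1;-7 -12.8 0 -4 1;-9.4 -17 0 -6 1;-11.7 -21.3 0 -8 1;-14 -25.6 0 -10 1;-16.4 -29.8 0 -11.4 1;-18.7 -34 0 -11.4 1;-21 -38.3 0 -11.4 1;-23.4 -42.6 0 -11.4 1;-23.4 -42.6 0 -11.4 1;-23.4 -42.6 0 -11.4 1;-23.4 -42.6 6 -11.4 1;-23.4 -42.6 12 -11.4 1;-23.4 -42.6 12 -11.4 1;-23.4 -42.6 12 -11.4 1;-23.4 -42.6 12 -11.4 1'
python3 - <<'E'
from h import *
from cell import *
import json
for n in ("top","scene"):
    f=grab_frame(n);np.savez(f"pics/{n}2.npz",**f);cv2.imwrite(f"pics/{n}2.png",f["frame"][:,:,::-1])
a=cv2.imread("pics/top2.png")[130:280,100:250];b=cv2.imread("pics/scene2.png")[200:380,340:520]
cv2.imwrite("pics/hov.png",np.hstack([cv2.resize(a,(400,400)),cv2.resize(b,(400,400))]))
E
python3 go.py .5945 .237 .08 -17.6
```

```text
time_s: 6.2
tcp_pos: [0.5955, 0.2349, 0.0791]
tool_rot: [[0.953, -0.303, 0.006], [-0.303, -0.953, -0.005], [0.007, 0.003, -1.0]]
contact_force: [-1.1, 0.6, -0.4]
gripper_width: 0.684
shift [-0.21 -0.02  0.08] roll -0.02 | now [0.5964 0.2362 0.0808] yaw -17.62 j [ -19.   38.   -9.   94.    8.   48. -139.] F [ 0.1  0.5 -0.8] w 0.685 t 6.3
```

View pics/hov.png

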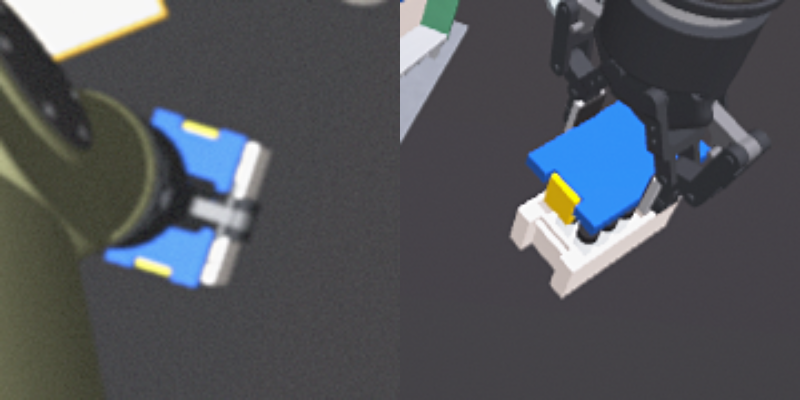

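```bash
cat > m2.py <<'E'
from h import *
T0=load(np.load("pics/top0.npz"));S0=load(np.load("pics/scene0.npz"))
T=load(np.load("pics/top2.npz"));S=load(np.load("pics/scene2.npz"))
tt=hsvmask(T0,*WHITE,(174,207),20); ts=hsvmask(S0,*WHITE,(428,297),25)
def blue(f,r0,r1,c0,c1):
    m=cv2.inRange(cv2.cvtColor(f["frame"],cv2.COLOR_RGB2HSV),*map(np.array,BLUE)); o=np.zeros_like(m); o[r0:r1,c0:c1]=m[r0:r1,c0:c1]
    return cv2.morphologyEx(o,cv2.MORPH_OPEN,np.ones((3,3)))>0
bt=blue(T,150,260,125,215); bs=blue(S,225,320,385,490)
zc=.0805+.016
for n,f,f0,b,t in (("top",T,T0,bt,tt),("scene",S,S0,bs,ts)):
    x,c=fit([(f,hull(b),COVER)],flat(zc),[.595,.236,-17.6],[.006,.006,3])
    y,d=fit([(f0,hull(t),TUB)],flat(.02),[.595,.237,-17.6],[.006,.006,3])
    w=np.radians(-17.6);D=(y-x)[:2]
    print(n,"cover",np.round(x,4),round(c,3),"tub",np.round(y,4),round(d,3),"tub-cover in tool x,y mm",np.round([D@[np.cos(w),np.sin(w)]*1e3,D@[np.sin(w),-np.cos(w)]*1e3],1))
    m=hull(b);pts=cv2.minAreaRect(np.argwhere(m)[:,::-1].astype(np.float32));print(np.round(cv2.boxPoints(pts)).tolist(),np.round(proj(f,COVER@flat(zc)(x)[0].T+flat(zc)(x)[1])).tolist())
    im=cv2.resize(np.ascontiguousarray(f["frame"][:,:,::-1]),None,fx=4,fy=4)
    for P,c in((COVER@flat(zc)(x)[0].T+flat(zc)(x)[1],(0,0,255)),(TUB@flat(.02)(y)[0].T+flat(.02)(y)[1],(0,255,0))):
        for i in range(8):
            for j in range(i):
                if bin(i^j).count("1")==1: 
                    q=np.int32(np.round((proj(f,P[[i,j]])+.5)*4)); cv2.line(im,q[0].tolist(),q[1].tolist(),c,1)
    cv2.imwrite(f"pics/o_{n}.png",im[600:1000,480:880] if n=="top" else im[900:1400,1500:2000])
a=cv2.imread("pics/o_top.png");b=cv2.imread("pics/o_scene.png");cv2.imwrite("pics/o2.png",np.hstack([cv2.resize(a,(400,400)),cv2.resize(b,(400,400))]))
E
python3 m2.py
```

```text
top cover [  0.5927   0.2341 -16.9976] 0.058 tub [  0.5949   0.2354 -17.0538] 0.11 tub-cover in tool x,y mm [ 1.7 -1.9]
[[138.0, 227.0], [157.0, 168.0], [193.0, 180.0], [174.0, 239.0]] [[174.0, 237.0], [172.0, 237.0], [192.0, 182.0], [191.0, 181.0], [140.0, 227.0], [138.0, 227.0], [159.0, 172.0], [157.0, 171.0]]
scene cover [  0.5966   0.2368 -17.5516] 0.085 tub [  0.5956   0.2378 -18.0531] 0.046 tub-cover in tool x,y mm [-1.3 -0.7]
[[394.0, 270.0], [455.0, 230.0], [481.0, 269.0], [421.0, 310.0]] [[446.0, 243.0], [448.0, 239.0], [396.0, 273.0], [397.0, 269.0], [477.0, 272.0], [479.0, 268.0], [425.0, 306.0], [427.0, 302.0]]
```

View pics/o2.png

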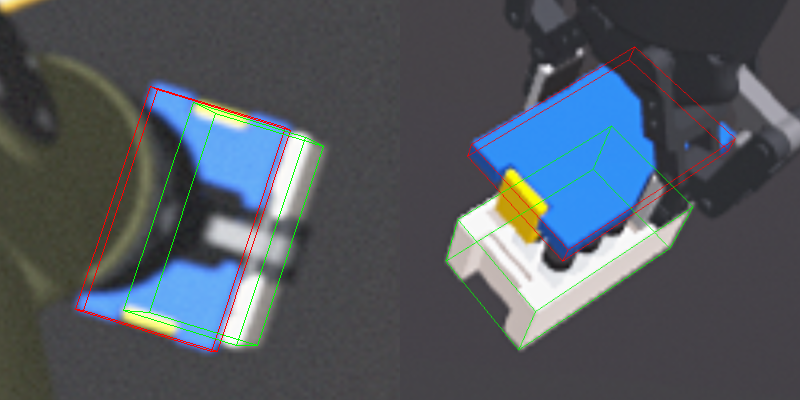

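Picture 6 shows the outlines about right, but the cover appears 5% bigger than the model in the top view, so the lens term matters there. I'll fit k per camera on single-camera fits and get the offset from that.

```bash
python3 -m creep '0 -0.1 2.3 0 1;0 -0.1 2.3 0 1;0 -0.1 2.3 0 1'; cat > m3.py <<'E'
import h; from h import *
from cell import grab_frame,get_state
import sys
tag=sys.argv[1]
for n in ("top","scene"):
    f=grab_frame(n);np.savez(f"pics/{n}{tag}.npz",**f)
s=get_state();zc=s["tcp_pos"][2]+.016;print(s["tcp_pos"],zc)
ld=lambda n:load(np.load(f"pics/{n}.npz"))
def blue(f,r0,r1,c0,c1):
    m=cv2.inRange(cv2.cvtColor(f["frame"],cv2.COLOR_RGB2HSV),*map(np.array,BLUE)); o=np.zeros_like(m); o[r0:r1,c0:c1]=m[r0:r1,c0:c1]
    return cv2.morphologyEx(o,cv2.MORPH_OPEN,np.ones((3,3)))>0
for n in ("top","scene"):
    f0,f=ld(n+"0"),ld(n+tag)
    t=hull(hsvmask(f0,*WHITE,*(((174,207),20) if n=="top" else ((428,297),25))))
    c0=hull(hsvmask(f0,*BLUE,*(((430,209),20) if n=="top" else ((227,165),20))))
    b=hull(blue(f,150,260,125,215) if n=="top" else blue(f,225,320,385,490))
    for k in ((0,.1,.2,.3,.4) if n=="top" else (-.1,0,.1,.2)):
        h.KD[:]=[k,k]
        x,c=fit([(f,b,COVER)],flat(zc),[.595,.236,-17.6],[.006,.006,3])
        y,d=fit([(f0,t,TUB)],flat(.02),[.595,.237,-17.6],[.006,.006,3])
        z,e=fit([(f0,c0,COVER)],flat(.025),[.592,-.247,-28.6],[.006,.006,3])
        w=np.radians(-17.6);D=(y-x)[:2]
        print(n,k,"cost",np.round([c,d,e],3),"cov",np.round(x,4),"tub",np.round(y,4),"c0",np.round(z,4),"d tool mm",np.round([D@[np.cos(w),np.sin(w)]*1e3,D@[np.sin(w),-np.cos(w)]*1e3],1),flush=True)
E
python3 m3.py 3
```

```text
time_s: 6.6
tcp_pos: [0.5973, 0.237, 0.059]
tool_rot: [[0.953, -0.303, 0.01], [-0.303, -0.953, -0.003], [0.011, -0.0, -1.0]]
contact_force: [-0.2, 0.2, -0.6]
gripper_width: 0.683
[0.59761512 0.23727509 0.05930082] 0.07530082143081673
top 0 cost [0.053 0.11  0.088] cov [  0.5949   0.2361 -17.5474] tub [  0.5949   0.2354 -17.0538] c0 [  0.5918  -0.2485 -28.0766] d tool mm [0.1 0.6]
top 0.1 cost [0.054 0.082 0.066] cov [  0.5947   0.2336 -16.9493] tub [  0.5939   0.2339 -16.7596] c0 [  0.5923  -0.2466 -28.8267] d tool mm [-0.9 -0. ]
top 0.2 cost [0.066 0.057 0.044] cov [  0.5954   0.2308 -16.7443] tub [  0.594    0.2316 -16.3349] c0 [  0.5925  -0.2453 -28.2639] d tool mm [-1.6 -0.2]
top 0.3 cost [0.078 0.04  0.031] cov [  0.5953   0.2291 -17.8733] tub [  0.5945   0.2292 -16.6222] c0 [  0.5922  -0.2436 -28.1534] d tool mm [-0.7  0.2]
top 0.4 cost [0.093 0.035 0.028] cov [  0.5954   0.2269 -18.4136] tub [  0.5945   0.2273 -16.429 ] c0 [  0.5922  -0.242  -27.6753] d tool mm [-0.9 -0.1]
scene -0.1 cost [0.111 0.091 0.12 ] cov [  0.5981   0.2411 -18.8757] tub [  0.5967   0.2417 -19.9791] c0 [  0.5948  -0.2446 -29.175 ] d tool mm [-1.5 -0.2]
scene 0 cost [0.101 0.046 0.094] cov [  0.5968   0.2379 -17.3733] tub [  0.5956   0.2378 -18.0531] c0 [  0.595   -0.2432 -29.6445] d tool mm [-1.1  0.4]
scene 0.1 cost [0.12  0.018 0.072] cov [  0.5965   0.2352 -16.5174] tub [  0.5945   0.2344 -16.6006] c0 [  0.5943  -0.2416 -28.7649] d tool mm [-1.6  1.3]
scene 0.2 cost [0.152 0.042 0.064] cov [  0.5957   0.2316 -15.4837] tub [  0.5937   0.2314 -15.2081] c0 [  0.5937  -0.2394 -28.7834] d tool mm [-1.9  0.7]
```

```bash
python3 -m creep '-0.12 0 0 0 1;-0.12 0 0.5 0 1;-0.12 0 1 0 1;-0.12 0 1.4 0 1;-0.12 0 1.7 0 1;-0.12 0 1.7 0 1'; python3 go.py .5965 .237 .041 -17.6
```

```text
time_s: 7.3
tcp_pos: [0.5964, 0.2374, 0.0415]
tool_rot: [[0.953, -0.303, 0.01], [-0.303, -0.953, -0.003], [0.011, -0.0, -1.0]]
contact_force: [-1.1, -0.6, 0.4]
gripper_width: 0.689
shift [0.02 0.04 0.05] roll -0.02 | now [0.5964 0.2374 0.0415] yaw -17.62 j [ -19.   41.   -8.   96.    9.   43. -139.] F [-1.1 -0.6  0.4] w 0.689 t 7.3
```

```bash
python3 -m creep '0 0 0.3 0 1;0 0 0.5 0 1;0 0 0.5 0 1'; python3 -m creep '0 0 0.3 0 1;0 0 0.5 0 1;0 0 0.5 0 1'
```

```text
time_s: 7.6
tcp_pos: [0.5973, 0.2379, 0.0378]
tool_rot: [[0.953, -0.303, 0.012], [-0.303, -0.953, -0.002], [0.012, -0.002, -1.0]]
contact_force: [-0.9, -1.0, 7.8]
gripper_width: 0.69
time_s: 7.9
tcp_pos: [0.5977, 0.238, 0.0331]
tool_rot: [[0.953, -0.303, 0.013], [-0.303, -0.953, -0.002], [0.013, -0.003, -1.0]]
contact_force: [0.9, 0.4, 0.3]
gripper_width: 0.679
```

```bash
python3 -m creep '-0.05 0 0.2 0 1;-0.05 0 0.4 0 1;-0.05 0 0.4 0 1'; python3 -m creep '0 0 0.2 0 1;0 0 0.4 0 1;0 0 0.5 0 1;0 0 0.5 0 1'
```

```text
time_s: 8.2
tcp_pos: [0.5973, 0.2383, 0.0297]
tool_rot: [[0.953, -0.303, 0.013], [-0.303, -0.953, -0.001], [0.013, -0.003, -1.0]]
contact_force: [-2.3, -1.1, 8.4]
gripper_width: 0.688
time_s: 8.6
tcp_pos: [0.5974, 0.2383, 0.0294]
tool_rot: [[0.953, -0.303, 0.015], [-0.303, -0.953, -0.002], [0.015, -0.003, -1.0]]
contact_force: [-12.1, -3.6, 41.2]
gripper_width: 0.685
```

```bash
python3 -m creep '0 0 -0.3 0 1;0 0 -0.3 0 0;0 0 -0.3 0 0;0 0 -0.3 0 0;0 0 -0.3 0 0;0 0 -0.3 0 0;0 0 -5 0 0;0 0 -10 0 0;-3 0 -13 0 0;-3 0 -13 0 0;-3 0 -13 0 0'
cat > m4.py <<'E'
from h import *; import sys
from cell import *
tag=sys.argv[1]
s=get_state();print(s["tcp_pos"],s["time_s"])
f=grab_frame("scene");np.savez(f"pics/scene{tag}.npz",**f)
cv2.imwrite(f"pics/c{tag}.png",cv2.resize(f["frame"][220:370,340:520,::-1],(720,600),interpolation=cv2.INTER_CUBIC))
E
python3 m4.py 4
```

```text
time_s: 9.7
tcp_pos: [0.5666, 0.248, 0.1596]
tool_rot: [[0.953, -0.302, 0.017], [-0.302, -0.953, -0.001], [0.016, -0.004, -1.0]]
contact_force: [1.3, -1.3, -1.0]
gripper_width: 0.998
[0.56663357 0.24803029 0.15964051] 9.7
```

View pics/c4.png

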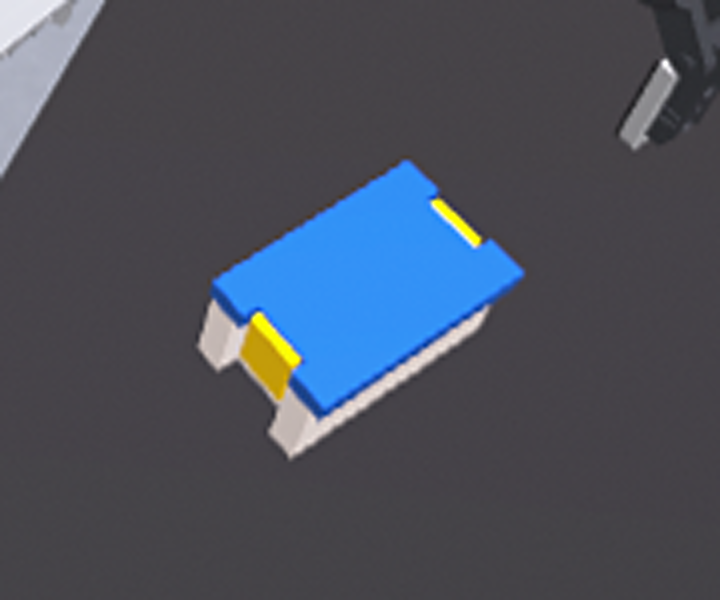

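Picture 7 shows the cover lying flush on the tub, with parallel end edges at (215,285)–(320,415) and (407,160)–(523,272). Both yellow clips sit in their recesses. The 41 N hard stop came exactly at the closed height. Next I'll regrip 15 mm toward the robot-side end, so that the case can be pivoted.

```bash
python3 -m creep '1.5 0 4 0 0;1.5 0 8 0 0;1.5 0 12 0 0;1.5 0 13 0 0;1.5 0 13 0 0;1.5 0 13 0 1;1.5 0 13 0 1;1.5 0 13 0 1;1.5 0 13 0 1;1.5 0 13 0 1;1.5 0 13 0 1;1.5 0 13 0 1'
python3 -m creep '0 0 -1 0 1;0 0 -4 0 1;0 0 -8 0 1;0 0 -12 0 1;0 0 -16 0 1;0 0 -18 0 1;0 0 -18 0 1;0 0 -18 0 1'
python3 m4.py 5; python3 go.py .44 -.03 .22 11
```

```text
time_s: 10.95
tcp_pos: [0.5843, 0.243, 0.0311]
tool_rot: [[0.953, -0.303, 0.019], [-0.303, -0.953, -0.001], [0.018, -0.005, -1.0]]
contact_force: [-0.5, -0.3, 6.9]
gripper_width: 0.684
time_s: 11.75
tcp_pos: [0.5805, 0.2429, 0.2112]
tool_rot: [[0.953, -0.302, 0.019], [-0.302, -0.953, -0.001], [0.019, -0.005, -1.0]]
contact_force: [0.0, 0.4, -2.8]
gripper_width: 0.687
[0.58051986 0.24290162 0.21121195] 11.75
shift [-5.08 30.22 -1.19] roll -28.61 | now [0.5801 0.2426 0.2101] yaw -17.61 j [ -19.   30.  -10.   88.    6.   62. -138.] F [ 1.4 -0.2 -2.5] w 0.684 t 11.8
```

```bash
python3 - <<'E'
import numpy as np
from h import *
# stop top edge and rack geometry in world for pose (.538,.0116,.027,10.8) and (.5368,.0061,.03,11.8)
for p in ([.538,.0116,.027,10.8],[.5368,.0061,.03,11.8]):
    R,t=slope(p)
    for q in ([0,0,.09],[-.006,0,.09],[.05,0,.075],[.035,0,.095],[0,0,0],[.1,0,.05]): print(q,np.round(R@q+t,4))
E
```

```text
[0, 0, 0.09] [0.4938 0.0032 0.1049]
[-0.006, 0, 0.09] [0.4887 0.0022 0.1019]
[0.05, 0, 0.075] [0.5437 0.0127 0.117 ]
[0.035, 0, 0.095] [0.5211 0.0084 0.1268]
[0, 0, 0] [0.538  0.0116 0.027 ]
[0.1, 0, 0.05] [0.5985 0.0231 0.1203]
[0, 0, 0.09] [ 0.4928 -0.0031  0.1079]
[-0.006, 0, 0.09] [ 0.4877 -0.0042  0.1049]
[0.05, 0, 0.075] [0.5425 0.0073 0.12  ]
[0.035, 0, 0.095] [0.52   0.0026 0.1298]
[0, 0, 0] [0.5368 0.0061 0.03  ]
[0.1, 0, 0.05] [0.5971 0.0187 0.1233]
```

```bash
python3 go.py .4425 -.01 .2 11.2
python3 -m creep '-0.8 3 0 -3 1;-1.6 6 0 -6 1;-2.4 9 0 -9 1;-3 12 0 -12 1;-3.8 15 0 -15 1;-4.6 18 0 -18 1;-5 21 0 -21 1;-5.4 25 0 -25 1;-5.4 28 0 -28.8 1;-5.4 28.3 1 -28.8 1;-5.4 28.3 1 -28.8 1;-5.4 28.3 1 -28.8 1'
python3 go.py .4425 -.01 .15 11.2
```

```text
shift [-5.48 28.25  0.81] roll -28.81 | now [0.5801 0.2426 0.2101] yaw -17.61 j [ -19.   30.  -10.   88.    6.   62. -138.] F [ 1.4 -0.2 -2.5] w 0.684 t 11.8
time_s: 13.0
tcp_pos: [0.4429, -0.0098, 0.1973]
tool_rot: [[0.981, 0.194, 0.015], [0.194, -0.981, -0.001], [0.015, 0.004, -1.0]]
contact_force: [0.3, 0.6, -2.3]
gripper_width: 0.684
shift [-0.12 -0.01  4.73] roll 0.01 | now [ 0.4429 -0.0098  0.1973] yaw 11.21 j [ 10.  15. -15. 116.   5.  49. -87.] F [ 0.3  0.6 -2.3] w 0.684 t 13.0
```

```bash
python3 -m creep '0 0 3 0 1;0 0 5.4 0 1;0 0 5.4 0 1;0 0 5.4 0 1'; python3 -m creep '-0.1 0 0.3 0 1;-0.2 0 0.6 0 1;-0.4 0 1 0 1;-0.4 0 1 0 1'
```

```text
time_s: 13.4
tcp_pos: [0.4439, -0.0088, 0.1435]
tool_rot: [[0.98, 0.196, 0.014], [0.196, -0.981, -0.0], [0.014, 0.003, -1.0]]
contact_force: [0.5, 0.2, -1.6]
gripper_width: 0.684
time_s: 13.8
tcp_pos: [0.4409, -0.0091, 0.1345]
tool_rot: [[0.98, 0.196, 0.017], [0.196, -0.981, -0.0], [0.017, 0.003, -1.0]]
contact_force: [-3.6, 2.0, 9.6]
gripper_width: 0.687
```

```bash
python3 -m creep '-0.1 0 0.3 0 1;-0.2 0 0.6 0 1;-0.4 0 1 0 1;-0.4 0 1 0 1'; python3 m4.py 6; python3 - <<'E'
from h import *
f=load(np.load("pics/scene6.npz"));cv2.imwrite("pics/c6.png",cv2.resize(f["frame"][60:240,230:470,::-1],(800,600),interpolation=cv2.INTER_CUBIC))
E
```

```text
time_s: 14.2
tcp_pos: [0.4354, -0.0104, 0.125]
tool_rot: [[0.981, 0.196, 0.015], [0.196, -0.981, -0.001], [0.015, 0.004, -1.0]]
contact_force: [-9.5, -0.9, 11.7]
gripper_width: 0.686
[ 0.43535098 -0.01042323  0.12500819] 14.2
```

View pics/c6.png

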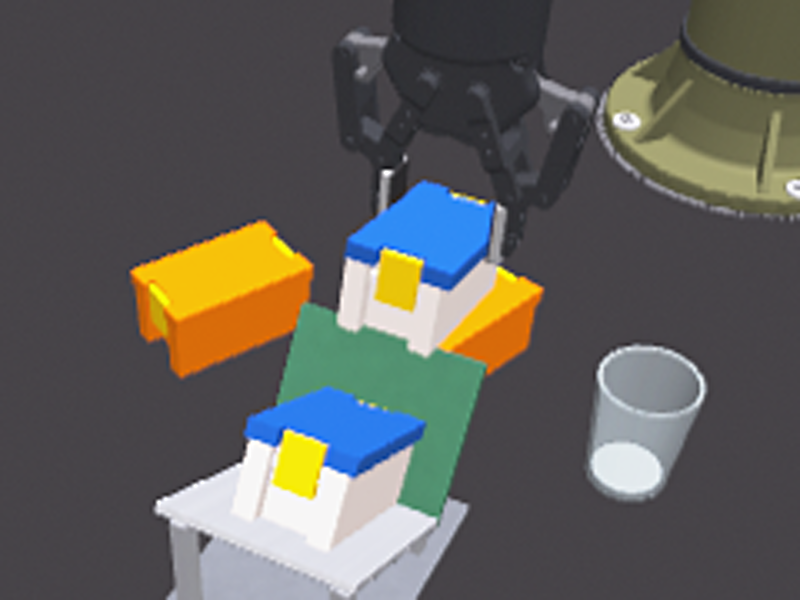

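Picture 8 shows the case pivoting on the stop's top edge at about (390,335), centred on the stop. The cover is still clipped on. Continuing toward 30°.

```bash
python3 -m creep '-0.1 0 0.4 0 1;-0.2 0 0.8 0 1;-0.4 0 1.2 0 1;-0.4 0 1.2 0 1'; cat > m5.py <<'E'
import h,sys; from h import *
from cell import *
# tilt of held case from its blue plate (scene + top silhouettes); pivot = grip point
tag,r=sys.argv[1],[int(v) for v in sys.argv[2:6]]
f=grab_frame("scene");np.savez(f"pics/scene{tag}.npz",**f);s=get_state()
m=cv2.inRange(cv2.cvtColor(f["frame"],cv2.COLOR_RGB2HSV),*map(np.array,BLUE)).astype(bool);o=np.zeros_like(m);o[r[0]:r[1],r[2]:r[3]]=m[r[0]:r[1],r[2]:r[3]]
G=s["tcp_pos"]+[0,0,.014]
def pose(x):
    R=Ro.from_euler("ZY",[11.2,-x[0]],degrees=True).as_matrix(); return R,G+R@[.015+x[1],0,0]+[0,x[3],x[2]]
hl=hull(o); B=box([-.05,-.03,-.005],[.05,.03,.005])
for k in (0,.05):
    h.KD[:]=[k,k]; print("tilt,dx,dz,dy",fit([(f,hl,B)],pose,[20,0,0,0],[8,.005,.004,.004]),int(o.sum()))
# direct: direction of the long right side of the plate is ambiguous, so show the crop
cv2.imwrite(f"pics/c{tag}.png",cv2.resize(f["frame"][60:240,230:470,::-1],(800,600),interpolation=cv2.INTER_CUBIC))
print(s["tcp_pos"],s["contact_force"],s["time_s"])
E
python3 m5.py 7 100 150 320 395
```

```text
time_s: 14.65
tcp_pos: [0.43, -0.0116, 0.1135]
tool_rot: [[0.981, 0.196, 0.014], [0.196, -0.981, -0.002], [0.013, 0.004, -1.0]]
contact_force: [-7.4, -1.2, 9.6]
gripper_width: 0.683
tilt,dx,dz,dy (array([ 2.11223828e+01,  6.73730945e-04,  1.95636108e-03, -4.35021458e-04]), np.float64(0.0991669336751041)) 589
tilt,dx,dz,dy (array([ 2.13029621e+01,  6.61784659e-04,  1.53320119e-03, -3.43530581e-04]), np.float64(0.10085374611026887)) 589
[ 0.43004844 -0.01155295  0.11359331] [-6.75343029 -0.52518682  9.60205908] 14.7
```

```bash
python3 -m creep '-0.1 0 0.3 0 1;-0.3 0 0.6 0 1;-0.3 0 0.8 0 1;-0.3 0 0.8 0 1'; python3 m5.py 8 100 150 320 395
```

```text
time_s: 15.1
tcp_pos: [0.427, -0.0122, 0.1063]
tool_rot: [[0.981, 0.196, 0.014], [0.196, -0.981, -0.002], [0.014, 0.005, -1.0]]
contact_force: [-4.8, -0.2, 8.5]
gripper_width: 0.685
tilt,dx,dz,dy (array([ 2.66837106e+01, -8.30106348e-04,  1.16022281e-03, -1.54563011e-03]), np.float64(0.1080886881543831)) 440
tilt,dx,dz,dy (array([ 2.69467181e+01, -6.11427108e-04,  6.19085417e-04, -1.52373461e-03]), np.float64(0.11026849764295965)) 440
[ 0.42706339 -0.01223363  0.1063724 ] [-3.86871153  0.50067012  7.87769676] 15.15
```

View pics/c8.png

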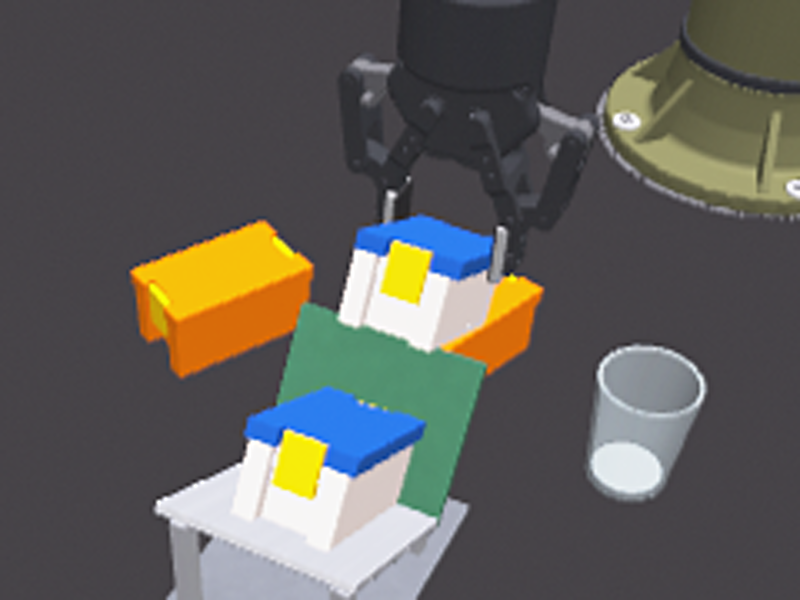

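Picture 9 shows the held case at about the same slope as the rack case. Pivot geometry gives ~30° and the image fit ~27°. Lifting it over the rack.

```bash
python3 go.py .5222 .007 .20 11.2
python3 -m creep '0 0 -3 0 1;0 0 -6 0 1;0 0 -9.3 0 1;3 0 -9.4 0 1;6 -0.05 -9.4 0 1;9 -0.1 -9.4 0 1;9.7 -0.05 -9.4 0 1;9.7 -0.05 -9.4 0 1;9.7 -0.05 -9.4 0 1;9.7 -0.05 -9.4 0 1'
python3 go.py .5222 .007 .125 11.2
```

```text
shift [ 9.83  0.02 -9.23] roll 0.08 | now [ 0.4271 -0.0122  0.1064] yaw 11.28 j [  8.  21. -13. 125.   9.  34. -90.] F [-3.9  0.5  7.9] w 0.683 t 15.15
time_s: 16.15
tcp_pos: [0.5195, 0.007, 0.2017]
tool_rot: [[0.981, 0.195, 0.014], [0.195, -0.981, -0.003], [0.013, 0.005, -1.0]]
contact_force: [1.0, -0.4, -2.7]
gripper_width: 0.688
shift [0.16 0.01 7.67] roll 0.06 | now [0.5195 0.007  0.2017] yaw 11.26 j [  7.  21. -15. 105.   7.  54. -90.] F [ 1.  -0.4 -2.7] w 0.688 t 16.15
```

```bash
python3 -m creep '0.25 0 3 0 1;0.25 0 5.5 0 1;0.25 0 6.6 0 1;0.25 0 6.8 0 1;0.25 0 6.8 0 1;0.25 0 6.8 0 1'; python3 - <<'E'
from h import *
from cell import *
f=grab_frame("scene");np.savez("pics/scene9.npz",**f)
cv2.imwrite("pics/c9.png",cv2.resize(f["frame"][110:230,260:420,::-1],(800,600),interpolation=cv2.INTER_CUBIC))
s=get_state();print(s["tcp_pos"],s["contact_force"])
E
```

```text
time_s: 16.75
tcp_pos: [0.5236, 0.0073, 0.1349]
tool_rot: [[0.981, 0.195, 0.015], [0.195, -0.981, -0.003], [0.015, 0.006, -1.0]]
contact_force: [0.5, -0.8, -1.9]
gripper_width: 0.684
[0.5235704  0.00736698 0.13487196] [ 0.07978178  0.3104075  -2.21198477]
```

View pics/c9.png

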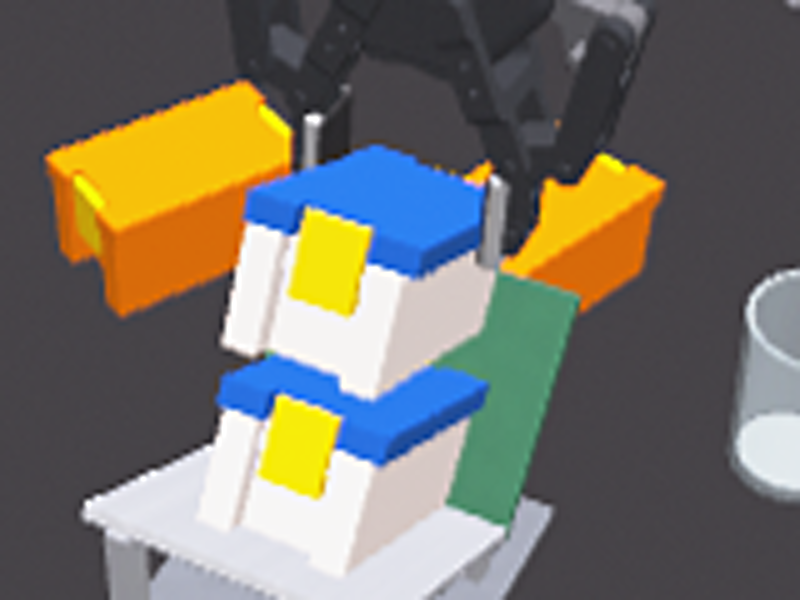

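Picture 10 shows the held case directly above the rack case, tilt and heading matching: held bottom edge (375,398)–(495,315), lower top edge (385,430)–(485,385). Lowering gently and watching the force.

```bash
python3 -m creep '-0.1 0 0.5 0 1;-0.1 0 1 0 1;-0.1 0 1.2 0 1;-0.1 0 1.2 0 1;-0.1 0 1.2 0 1'; python3 -m creep '0 0 0.2 0 1;0 0 0.4 0 1;0 0 0.4 0 1'
```

```text
time_s: 17.3
tcp_pos: [0.5227, 0.0072, 0.1227]
tool_rot: [[0.981, 0.195, 0.015], [0.195, -0.981, -0.003], [0.014, 0.006, -1.0]]
contact_force: [0.9, -0.5, -2.0]
gripper_width: 0.683
time_s: 17.6
tcp_pos: [0.5232, 0.0072, 0.1189]
tool_rot: [[0.981, 0.195, 0.016], [0.195, -0.981, -0.003], [0.015, 0.006, -1.0]]
contact_force: [1.1, 0.0, 0.8]
gripper_width: 0.685
```

```bash
python3 -m creep '0 0 0.2 0 1;0 0 0.2 0 1;0 0 0.2 0 1'; python3 -m creep '0 0 0.2 0 1;0 0 0.2 0 1;0 0 0.2 0 1'
```

```text
time_s: 17.9
tcp_pos: [0.5231, 0.0072, 0.1174]
tool_rot: [[0.981, 0.195, 0.017], [0.195, -0.981, -0.003], [0.016, 0.006, -1.0]]
contact_force: [-3.5, 0.1, 5.4]
gripper_width: 0.683
time_s: 18.2
tcp_pos: [0.5231, 0.0071, 0.1162]
tool_rot: [[0.981, 0.195, 0.017], [0.195, -0.981, -0.003], [0.016, 0.006, -1.0]]
contact_force: [-4.6, -0.5, 7.8]
gripper_width: 0.68
```

```bash
python3 -m creep '-0.1 0 0.06 0 1;-0.2 0 0.12 0 1;-0.25 0 0.15 0 1;-0.25 0 0.15 0 1'; python3 -m creep '-0.1 0 0.06 0 1;-0.2 0 0.12 0 1;-0.25 0 0.15 0 1;-0.25 0 0.15 0 1'
```

```text
time_s: 18.6
tcp_pos: [0.523, 0.0071, 0.1162]
tool_rot: [[0.981, 0.195, 0.023], [0.195, -0.981, -0.002], [0.022, 0.007, -1.0]]
contact_force: [0.8, 0.1, 8.4]
gripper_width: 0.683
time_s: 19.0
tcp_pos: [0.5232, 0.0071, 0.1161]
tool_rot: [[0.98, 0.195, 0.029], [0.195, -0.981, -0.001], [0.028, 0.007, -1.0]]
contact_force: [1.5, 0.9, 7.7]
gripper_width: 0.682
```

```bash
python3 -m creep '-0.2 0 0 0 1;-0.4 0 0 0 1;-0.5 0 0 0 1;-0.5 0 0 0 1'; python3 - <<'E'
from h import *
from cell import *
f=grab_frame("scene");np.savez("pics/scene10.npz",**f)
a=cv2.resize(f["frame"][110:230,260:420,::-1],(800,600),interpolation=cv2.INTER_CUBIC)
cv2.imwrite("pics/c10.png",a)
s=get_state();print(s["tcp_pos"],s["contact_force"],s["tool_rot"][:,2])
E
```

```text
time_s: 19.4
tcp_pos: [0.5209, 0.0066, 0.117]
tool_rot: [[0.98, 0.195, 0.034], [0.195, -0.981, -0.001], [0.034, 0.007, -0.999]]
contact_force: [6.6, 1.0, 2.5]
gripper_width: 0.682
[0.52088404 0.00661031 0.11696035] [5.85811141 0.21997826 3.21998286] [ 3.42683750e-02 -5.79655229e-04 -9.99412499e-01]
```

View pics/c10.png

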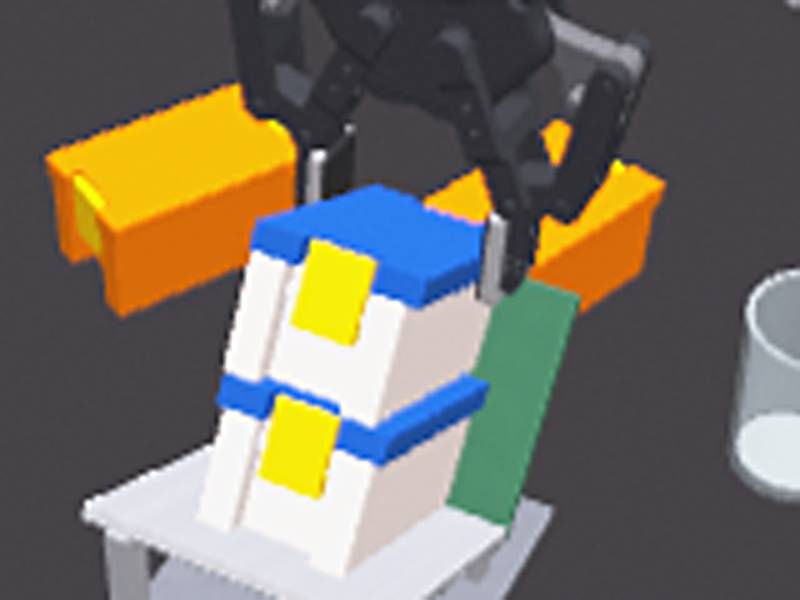

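Picture 11 shows the case lying flat on the lower one, end corners in line ((378,425) on the lower plate's corner) and sides parallel. Force is mostly uphill with almost no normal load, so its end is against the stop. Releasing.

```bash
python3 -m creep '0 0 0 0 0.2;0 0 0 0 0.1;0 0 0 0 0;0 0 0 0 0;0 0 0 0 0;0 0 0 0 0'; python3 -m creep '0 0 -2 0 0;0 0 -5 0 0;0 0 -9 0 0;0 0 -13 0 0;0 0 -13 0 0;-4 14 -13 0 0;-8 25 -13 0 0;-8 25 -13 0 0;-8 25 -13 0 0;-8 25 -13 0 0;-8 25 -13 0 0;-8 25 -13 0 0'
cat > m6.py <<'E'
import h; from h import *
from cell import *
F={}
for n in ("scene","top"):
    f=grab_frame(n);F[n]=f;np.savez(f"pics/{n}11.npz",**f)
a=cv2.resize(F["scene"]["frame"][110:230,260:420,::-1],(400,300),interpolation=cv2.INTER_CUBIC)
b=cv2.resize(F["top"]["frame"][150:300,220:420,::-1],(400,300),interpolation=cv2.INTER_CUBIC)
cv2.imwrite("pics/c11.png",np.hstack([a,b]))
print(get_state()["tcp_pos"],get_state()["time_s"])
f0=load(np.load("pics/scene10.npz"));d=np.abs(F["scene"]["frame"].astype(int)-f0["frame"])[130:230,295:350].max(2);print("pixels changed since before release",(d>60).sum())
S=F["scene"];ls=hsvmask(S,*BLUE,(340,160),25);lt=hsvmask(F["top"],*BLUE,(295,230),40)
B=box([0,-.03,.09],[.1,.03,.1]);print(ls.sum(),lt.sum(),[np.round(v.mean(0)) for v in map(np.argwhere,(ls,lt))])
print("top plate slope-origin",fit([(S,hull(ls),B),(F["top"],hull(lt),B)],slope,[.537,.01,.027,11],[.005,.005,.004,3]))
E
python3 m6.py
```

```text
time_s: 20.05
tcp_pos: [0.5207, 0.0065, 0.1168]
tool_rot: [[0.98, 0.195, 0.034], [0.195, -0.981, -0.001], [0.033, 0.007, -0.999]]
contact_force: [-1.0, 0.0, 0.2]
gripper_width: 1.003
time_s: 21.25
tcp_pos: [0.4854, -0.2568, 0.245]
tool_rot: [[0.981, 0.19, 0.032], [0.19, -0.982, -0.001], [0.032, 0.007, -0.999]]
contact_force: [-0.1, 1.4, -0.2]
gripper_width: 0.997
[ 0.48677861 -0.25267375  0.24540168] 21.35
pixels changed since before release 398
627 1943 [array([160., 338.]), array([238., 297.])]
top plate slope-origin (array([5.38582087e-01, 9.63429821e-03, 2.76991302e-02, 1.07814631e+01]), np.float64(0.10944859305221138))
```

View pics/c11.png

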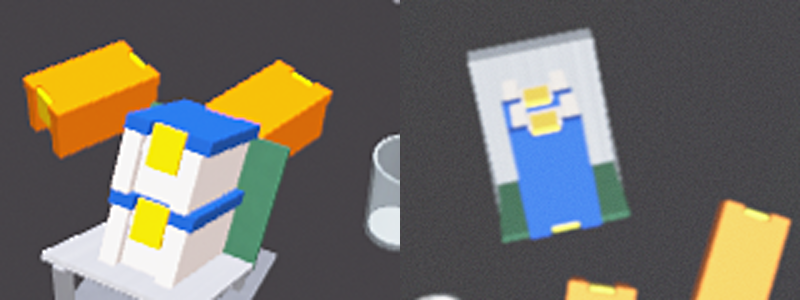

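Picture 12 shows the new case stacked squarely, end at the stop, both clips down. The plate fit matches the lower case's frame within ~2 mm and 0.1°. I'll check that it's still, then hand in.

```bash
python3 -m creep '0 0 0 0 0;0 0 0 0 0;0 0 0 0 0;0 0 0 0 0;0 0 0 0 0'; python3 - <<'E'
from h import *
from cell import *
f=grab_frame("scene")["frame"].astype(int);g=load(np.load("pics/scene11.npz"))["frame"].astype(int)
print("changed px over rack:",(np.abs(f-g)[120:230,270:380].max(2)>60).sum())
m=load(np.load("pics/top0.npz"))["frame"].astype(int);t=grab_frame("top")["frame"].astype(int)
for n,(c,r) in dict(bottle=(233,105),jar=(382,112),beaker=(239,312)).items(): print(n,(np.abs(m-t)[r-25:r+25,c-25:c+25].max(2)>60).sum())
print(env.job_done(),get_state()["time_s"])
E
```

```text
time_s: 21.85
tcp_pos: [0.4869, -0.2524, 0.2455]
tool_rot: [[0.98, 0.196, 0.033], [0.196, -0.981, 0.001], [0.033, 0.006, -0.999]]
contact_force: [0.2, 0.3, 0.4]
gripper_width: 1.0
changed px over rack: 0
bottle 0
jar 0
beaker 0
the job is handed in; nothing more can be done
the job is handed in; nothing more can be done
```

The closed case is on the rack, lying flat on the lower case with its end against the green stop. The gripper is clear, and I handed the job in at about 22 s of the 67 s allowed.

- **Closing the case:** I set the blue cover on the tub and pressed it down until it hit a hard stop (41 N) at the closed height. The later pictures show the cover flush and the clips I could see down in place. I couldn't read the clip angles directly.
- **Tilting and placing:** The tool can't tilt, so I pivoted the gripped case to about 30° on the top edge of the green stop. I then set it on the lower case with about 10 N, slid it down to the stop and let go.
- **Last checks:** The new case's plate fits the lower case's frame to about 2 mm and 0.1°. Nothing over the rack moved in the final 0.5 s. The bottle, jar and beaker show no change since the start.
- **What disagreed:**
  - The two cameras differed by up to 4–10 mm away from the picture centre, probably from lens distortion. I placed the cover by comparing cover and tub within each camera instead.
  - Before placing, an image fit gave a tilt of about 27° against 30° from geometry; the case seated flat anyway.

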